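# Fit the slotted pulley on the test spindle

## Robot

A 6-joint arm with a two-finger parallel gripper is mounted at the origin on the work surface. World frame = base frame: x ahead of the robot, y to its left, z up, the work surface at z = 0. Lengths are in m, angles in rad, forces in N, time in s.
With the tool pointing down it reaches from about 0.425 to 0.95 m from the base axis. Payload 3.5 kg.
Tool frame: the origin (TCP) lies on the centre line of the jaws, within the pads' length; the fingertips stand 11 mm ahead of it and the grasp point (between the pads) lies 8 mm behind it; y points along the fingers, x is the direction in which the jaws open and shut, and the axes are right-handed (so a half turn about y gives the same grasp; the last joint's range is limited). The gripper opens to 85 mm and grips with 20 to 120 N. Pads are 22 mm wide; open, the fingers measure 114 mm over their backs; the gripper's body (76 mm by 85 mm) begins 54 mm behind the grasp point. The pads swing forward as they close: fully open they stand 13 mm farther back than shut.
Start: joints at [1.081, 0.286, 1.577, -0, 1.279, -0.15], TCP at [0.225, 0.636, 0.242] pointing down, gripper open.
Joint ranges: [-2.77, 2.77], [-0.9, 2.22], [0.21, 2.48], [-1.53, 4.67], [0.24, 2.81], [-2.84, 2.84]. Speed limits (rad/s): [2.79, 2.79, 3.14, 3.14, 3.14, 3.14].

## Interface

Orientations are given as a unit quaternion [x, y, z, w].
In Python, from plant import get_state, read_camera, sign_off gives the robot as it stands.
- The arm moves only by the shell command python3 -m inch 'ROWS' [FORCE]. ROWS is JSON, a list of rows, each an object of numbers: "ax", "ay", "az": the turn, a rotation vector about the tool's x, y, z in rad; "x", "y", "z": the shift along the tool's x, y, z in mm; "hand": the closure, from -1 (fully open) to 1 (shut). In form: [{"ax": .., "ay": .., "az": .., "x": .., "y": .., "z": .., "hand": ..}, ...]. A call has 1 to 5 rows; each row shifts and turns the commanded pose from where the row before left it, along the tool's axes as they then stand; what a row does not reach is not made up. A row lasts 1/12 s, in which the tool goes at most 41.7 mm and 7.16 degrees, less where a joint would pass 70% of its speed; a pose out of reach is approached as far as the arm can. A call with a gripper value outside its range is refused whole. The fingers move at their own pace and stop on an object; FORCE is the grip in N (left out, the last holds). Time passes only in rows, so rows that do not move let the fingers close. It gives the time, the measured TCP pose, the force and the opening at its end, in the units of the state.
- get_state(): the state, without advancing time (a new reading comes with each control period).
- read_camera(name): name is "scene" or "top"; returns a dict with "img" (384x512x3 uint8, red, green, blue), "fov_y" (degrees; the focal length in pixels is half the picture's height over the tangent of half this angle, whatever the lens; pixels are square), "cx", "cy" (the principal point, pixels), "distortion" ([k1, k2, p1, p2, k3] as OpenCV has them; the pictures are not rectified), "T" (4x4, takes a point from camera to world coordinates). Camera axes: x right, y down, z forward; pixel columns grow to the right and rows downward; lengths in m; the calibration is good to about 2 mm. A picture is of the moment at which its call begins. There is no depth.
- sign_off(): hands the job in, once; it reports no verdict.
The state is a dict: "time": time; "qpos": joint angles; "dq": joint speeds; "joint_efforts": joint torques, N m; "eef_pos": TCP position; "tcp_rot": TCP orientation; "contact_force": force on the tool from outside, world axes, zero at the start; "wrist_torque": the same for the moment, N m; "opening": opening from 0.0 (shut) to 1.0 (fully open).
Only numpy, scipy, OpenCV 4.12 (cv2) and the standard library are available. Lean on these libraries where they do the work, as an engineer would, in place of code of your own. Each camera call takes 0.05 s, during which the arm holds its last target. There are 200 camera calls.

## Task

At the parts counter, take the pulley with the blue hub and the long slotted bore and fit it on the flat upright tang of the green test spindle: turn it until the slot lines up with the tang and push it down until it drops fully home on the collar, keeping hold of it until it is down, then let go. Leave the red-hubbed and yellow-hubbed pulleys standing where they are.

Things in the scene. Friction and masses are not known exactly. Their poses are not given: they have to be found in the camera images.
- slot_pulley: Loose pulley, about 0.3 kg: dark toothed rim 72 mm across, 18 mm high; oblong BLUE hub 52 mm (x) by 34 mm (y) rising to 52 mm above the underside. A slot 36 mm long (x) by 18 mm wide (y) goes right through, top to underside. Origin: centre of the underside, z up, x along the slot; a half turn makes no difference. Grip it from above by the hub's long flat sides, 34 mm apart.
- round_pulley: Loose pulley of the same rim and height with a round RED hub, 44 mm across, and a round 20 mm bore that does not fit the tang. To be left alone. Origin: centre of the underside, z up.
- square_pulley: Loose pulley of the same rim and height with a square YELLOW hub, 40 mm wide, and an 18 mm square bore that does not fit the tang. To be left alone. Origin: centre of the underside, z up.
- seat (a point): Centre of the 68 mm collar's flat top on the fixed green spindle (base 130 mm square), 40 mm above the counter; z up, x along the tang's width. The steel tang, which does not turn, rises 40 mm above the collar: 28 mm wide (x), 10 mm thick (y), top edges rounded 5 mm, narrowing to 18 mm wide over the top 14 mm; half turn alike. 4 mm play all round in the slot; passes within 15 degrees.
Things that resemble listed ones, but are neither listed nor needed, are in the scene too. What is shaped like the part that bears seat but orange or purple is not meant.

How it is judged:
On the way:
1. the slotted pulley, held in the gripper, is lowered part of the way down the tang (z of slot_pulley in the frame of seat between 0.004 and 0.034 m and horizontal distance between slot_pulley and seat below 0.012 m and contact force between the fingers and slot_pulley above 0.5 N), for 0.05 s.
At the end, for the whole second after the job is handed in: Blue-hubbed slotted pulley home on the spindle: underside within 4 mm of the collar, centred within 10 mm, slot along the tang within 0.4 rad, tilt under 0.1 rad, released and at rest; the other two pulleys upright (tilt under 0.2 rad) within 30 mm of where they were (z of slot_pulley in the frame of seat between -0.004 and 0.004 m and horizontal distance between slot_pulley and seat below 0.01 m and angle between the x axis of slot_pulley and the x axis of seat, either way round below 0.4 rad and angle between slot_pulley's own z axis and vertical below 0.1 rad and linear speed of slot_pulley below 0.02 m/s and contact force between the fingers and slot_pulley below 0.1 N and distance of each of round_pulley, square_pulley from where it was at the start of the episode below 0.03 m and angle between each of round_pulley, square_pulley's own z axis and vertical below 0.2 rad); the robot touches nothing.
It fails at once if the red-hubbed or yellow-hubbed pulley is shifted by more than 30 mm (distance of any of round_pulley, square_pulley from where it was at the start of the episode above 0.03 m).
It also fails if it takes over 42 s, if anything falls off the work surface, if the arm or the gripper's body presses on something with over 40 N, if the wrist force passes 120 N, or if a joint passes its speed limit or range.

## Working session

There is one attempt and no reset: what is moved stays moved. The work goes in short steps, Python scripts to look and compute and a shell command to move; the robot and the scene stay as the last step left them, time stands still between calls to the robot, and variables do not carry over. Pictures are saved under pics/ and viewed, about 8 in all and at most 12, crops included, and the job is handed in when it is done.

```bash
mkdir -p pics; python3 - <<'E'
from plant import *
import cv2,json,numpy as np
for n in("scene","top"):
    c=read_camera(n);cv2.imwrite(f"pics/{n}0.png",c["img"][:,:,::-1]);print(n,c["fov_y"],c["cx"],c["cy"],c["distortion"],np.round(c["T"],4).tolist())
s=get_state();print(s)
E
```

```text
scene 56.88729131538459 251.5617322819399 190.1543558932145 [-0.10592817  0.          0.          0.          0.        ] [[-0.859, 0.3279, -0.3933, 0.7362], [0.512, 0.5386, -0.6691, 0.4808], [-0.0075, -0.7761, -0.6305, 0.5255], [0.0, 0.0, 0.0, 1.0]]
top 52.50025871322347 254.25008440596056 192.18201447732733 [-0.01249502  0.          0.          0.          0.        ] [[0.0218, -0.9992, 0.0321, 0.4196], [-0.999, -0.023, -0.0374, 0.0109], [0.0382, -0.0312, -0.9988, 0.7959], [0.0, 0.0, 0.0, 1.0]]
{'time': 0.1, 'qpos': array([ 1.08099022e+00,  2.87113858e-01,  1.57805743e+00,  1.63758073e-05,
        1.27861517e+00, -1.50003658e-01]), 'dq': array([-0.00026096, -0.0012966 , -0.0034028 ,  0.00023067, -0.00380861,
       -0.00236619]), 'joint_efforts': array([ 2.97843999e-04, -4.07295656e+01, -2.93699133e+01, -2.06222621e-04,
        3.43245854e-03,  5.33102181e-06]), 'eef_pos': array([0.22467094, 0.63589273, 0.24104643]), 'tcp_rot': array([ 0.57768705,  0.40756104, -0.40895222, -0.57700066]), 'contact_force': array([-0.44638466, -0.3750818 , -0.54176727]), 'wrist_torque': array([-0.03107083, -0.03002807,  0.00935941]), 'opening': 1.0002880008973802}
```

View pics/scene0.png

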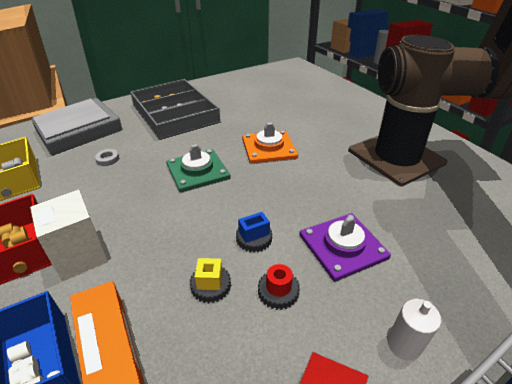

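View pics/top0.png

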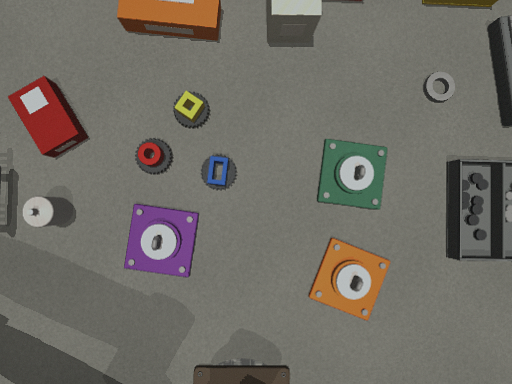

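Both views show the blue hub at about (218,171) in the top view, and the green spindle's collar at (357,174). The red hub is at (150,155) and the yellow one at (190,104).

```bash
cat > h.py <<'E'
from plant import *
import cv2,numpy as np
def cast(c,px,z):
    f=192/np.tan(np.radians(c["fov_y"]/2));K=np.array([[f,0,c["cx"]],[0,f,c["cy"]],[0,0,1]])
    u=cv2.undistortPoints(np.float64(px).reshape(-1,1,2),K,np.array(c["distortion"]))[:,0]
    d=np.c_[u,np.ones(len(u))]@c["T"][:3,:3].T;o=c["T"][:3,3]
    return (o+d*((z-o[2])/d[:,2])[:,None])[:,:2]
def rect(c,m,z):
    k=max(cv2.findContours(m,0,1)[0],key=cv2.contourArea)
    p=cast(c,k[:,0],z).astype(np.float32);r=cv2.minAreaRect(p*1000);b=cv2.boxPoints(r)
    e=b[1]-b[0];g=b[2]-b[1];l=e if e@e>g@g else g
    return np.round(r[0],1),np.round(r[1],1),round(float(np.degrees(np.arctan2(l[1],l[0]))%180),1)
E
python3 - <<'E'
from h import *
c=read_camera("top");im=c["img"];hsv=cv2.cvtColor(im,cv2.COLOR_RGB2HSV)
def win(m,u,v,r):
    o=np.zeros_like(m);o[v-r:v+r,u-r:u+r]=m[v-r:v+r,u-r:u+r];return o
blue=win(cv2.inRange(hsv,(100,120,40),(130,255,255)),218,171,30)
print("V vals",np.percentile(hsv[...,2][blue>0],[5,25,50,75,95]))
for t in(40,120,150,180):
    m=blue&cv2.inRange(hsv[...,2],t,255)
    if m.any():print("blue",t,rect(c,m,.052))
white=win(cv2.inRange(hsv,(0,0,150),(180,50,255)),357,174,24)
print("collar",rect(c,white,.04))
k=max(cv2.findContours(white,0,1)[0],key=cv2.contourArea);hull=cv2.fillPoly(np.zeros_like(white),[cv2.convexHull(k)],255)
t=hull&~white;t=cv2.morphologyEx(t,cv2.MORPH_OPEN,np.ones((3,3)))
print("tang",rect(c,t,.07))
green=win(cv2.inRange(hsv,(60,80,30),(95,255,255)),352,174,45);print("base",rect(c,green,.012))
for n,u,v in(("blue",218,171),("tang",357,174)):
    pass
a=[cv2.resize(im[v-22:v+22,u-22:u+22],(390,390),interpolation=2) for u,v in((218,171),(357,174))]
cv2.imwrite("pics/c1.png",np.hstack(a)[:,:,::-1])
c=read_camera("scene");im=c["img"]
a=[cv2.resize(im[v-30:v+30,u-30:u+30],(390,390),interpolation=2) for u,v in((254,228),(196,160))]
cv2.imwrite("pics/c2.png",np.hstack(a)[:,:,::-1])
E
```

```text
V vals [ 66. 146. 164. 168. 171.]
blue 40 (array([483.7,  54.6]), array([35.2, 53.2]), 174.3)
blue 120 (array([484.1,  54.6]), array([33.5, 52. ]), 174.4)
blue 150 (array([484.2,  54.9]), array([32.6, 50.4]), 174.3)
collar (array([ 487.3, -218. ]), array([65.1, 65.9]), 91.3)
tang (array([ 485.6, -213.6]), array([26.7, 19.2]), 0.8)
base (array([ 487., -217.]), array([129.3, 128.6]), 83.6)
```

View pics/c1.png

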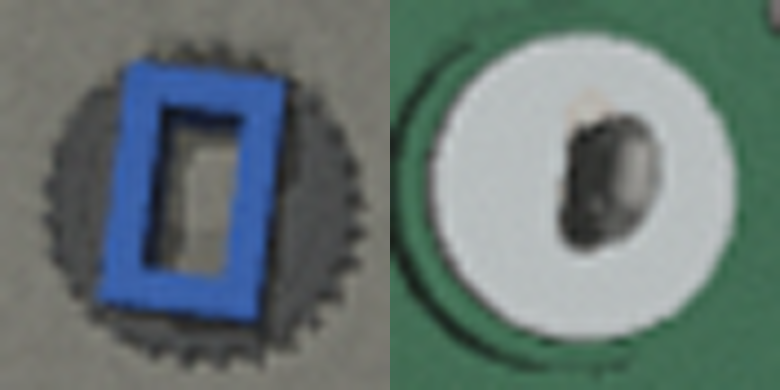

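View pics/c2.png

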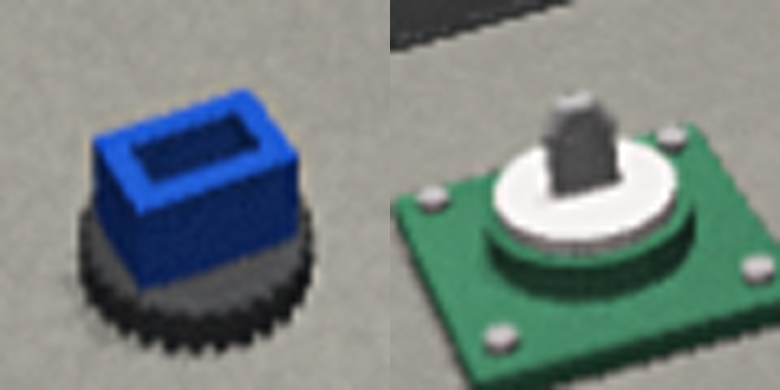

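The crops show the blue slot long in world x, about 6° off. The tang's dark face and the green base edges run parallel to it. Next I check the tang's foot and the hub in the scene view, and work out the tool angles.

```bash
python3 - <<'E'
from h import *
from scipy.spatial.transform import Rotation as R
c=read_camera("scene");hsv=cv2.cvtColor(c["img"],cv2.COLOR_RGB2HSV)
a=cast(c,[[191.1,159.8],[201.1,158]],.04)*1000;print("tangfoot",a,np.degrees(np.arctan2(*(a[0]-a[1])[::-1])))
m=cv2.inRange(hsv,(100,120,200),(130,255,255));m[:200]=0;m[250:]=0;m[:,:230]=0;m[:,280:]=0
print("blue top",rect(c,m,.052))
w=cv2.inRange(hsv,(0,0,170),(180,50,255));w[:135]=0;w[180:]=0;w[:,:175]=0;w[:,220:]=0
print("collar",rect(c,w,.04))
s=get_state();r=R.from_quat(s["tcp_rot"]);M=r.as_matrix();print(np.round(M,3))
print("jaw ang",np.degrees(np.arctan2(M[1,0],M[0,0])))
E
```

```text
tangfoot [[ 499.35397551 -212.33454814]
 [ 475.13792133 -206.59948187]] -13.323825594311854
blue top (array([484.4,  59. ]), array([30.9, 49.5]), 174.8)
collar (array([ 487.9, -211.5]), array([65.3, 66.7]), 156.3)
[[ 0.333 -0.001 -0.943]
 [ 0.943 -0.001  0.333]
 [-0.001 -1.     0.   ]]
jaw ang 70.53140673133221
```

```bash
python3 -m inch '[{"ay":-0.12,"hand":-1},{"ay":-0.12,"hand":-1},{"x":-30,"z":-17,"hand":-1},{"x":-30,"z":-17,"hand":-1},{"x":-30,"z":-17,"hand":-1}]' 40
python3 -m inch '[{"x":-30,"z":-17,"hand":-1},{"x":-30,"z":-17,"hand":-1},{"x":-30,"z":-17,"hand":-1},{"x":-30,"z":-17,"hand":-1},{"x":-30,"z":-17,"hand":-1}]'
```

```text
validation failed for argument at $[0]...
validation failed for argument at $[0]...
```

```bash
python3 -m inch '[{"ax":0,"ay":-0.12,"az":0,"x":0,"y":0,"z":0,"hand":-1},{"ax":0,"ay":-0.12,"az":0,"x":0,"y":0,"z":0,"hand":-1},{"ax":0,"ay":0,"az":0,"x":-30,"y":0,"z":-17,"hand":-1},{"ax":0,"ay":0,"az":0,"x":-30,"y":0,"z":-17,"hand":-1},{"ax":0,"ay":0,"az":0,"x":-30,"y":0,"z":-17,"hand":-1}]' 40
```

```text
time: 0.67
eef_pos: [0.2667, 0.5408, 0.2418]
tcp_rot: [0.524, 0.475, -0.475, -0.524]
contact_force: [0.7, -0.0, 1.2]
opening: 1.004
```

```bash
python3 -m inch '[{"ax":0,"ay":0,"az":0,"x":-30,"y":0,"z":-17,"hand":-1},{"ax":0,"ay":0,"az":0,"x":-30,"y":0,"z":-17,"hand":-1},{"ax":0,"ay":0,"az":0,"x":-30,"y":0,"z":-17,"hand":-1},{"ax":0,"ay":0,"az":0,"x":-30,"y":0,"z":-17,"hand":-1},{"ax":0,"ay":0,"az":0,"x":-30,"y":0,"z":-17,"hand":-1}]'
python3 -m inch '[{"ax":0,"ay":0,"az":0,"x":-30,"y":0,"z":-17,"hand":-1},{"ax":0,"ay":0,"az":0,"x":-30,"y":0,"z":-17,"hand":-1},{"ax":0,"ay":0,"az":0,"x":-30,"y":0,"z":-17,"hand":-1},{"ax":0,"ay":0,"az":0,"x":-30,"y":0,"z":-17,"hand":-1},{"ax":0,"ay":0,"az":0,"x":-30,"y":0,"z":-17,"hand":-1}]'
python3 -m inch '[{"ax":0,"ay":0,"az":0,"x":-30,"y":0,"z":-17,"hand":-1},{"ax":0,"ay":0,"az":0,"x":-30,"y":0,"z":-17,"hand":-1},{"ax":0,"ay":0,"az":0,"x":-30,"y":0,"z":-17,"hand":-1},{"ax":0,"ay":0,"az":0,"x":-30,"y":0,"z":-17,"hand":-1},{"ax":0,"ay":0,"az":0,"x":0,"y":0,"z":0,"hand":-1}]'
cat >> h.py <<'E'
def to(x,y):
    from scipy.spatial.transform import Rotation as R
    s=get_state();M=R.from_quat(s["tcp_rot"]).as_matrix();d=np.array([x,y,0])-s["eef_pos"]*1000;d[2]=0
    print("pos",np.round(s["eef_pos"]*1000,1),"jaw",round(np.degrees(np.arctan2(M[1,0],M[0,0])),2),"tilt axis",np.round(M[:,1],3),"shift xyz",np.round(M.T@d,1),"F",np.round(s["contact_force"],1),"op",round(s["opening"],3),"q6",round(s["qpos"][5],2),"t",s["time"])
E
python3 -c "
from h import *
to(484.2,56)"
```

```text
time: 1.08
eef_pos: [0.3366, 0.3825, 0.2423]
tcp_rot: [0.524, 0.475, -0.474, -0.524]
contact_force: [0.4, -0.6, 0.3]
opening: 0.999
time: 1.5
eef_pos: [0.4062, 0.2248, 0.2425]
tcp_rot: [0.524, 0.475, -0.474, -0.524]
contact_force: [0.1, 0.8, -0.4]
opening: 0.998
time: 1.92
eef_pos: [0.4636, 0.0957, 0.2427]
tcp_rot: [0.527, 0.473, -0.473, -0.525]
contact_force: [-0.1, -0.5, -0.3]
opening: 1.0
pos [463.6  95.7 242.7] jaw 83.96 tilt axis [ 0.002 -0.002 -1.   ] shift xyz [-37.3   0.1 -24.7] F [-0.1 -0.5 -0.3] op 1.0 q6 -1.47 t 1.9167
```

```bash
python3 -m inch '[{"ax":0,"ay":-0.006,"az":0,"x":-19,"y":0,"z":-12,"hand":-1},{"ax":0,"ay":0,"az":0,"x":-18,"y":0,"z":-12.5,"hand":-1},{"ax":0,"ay":0,"az":0,"x":0,"y":40,"z":0,"hand":-1},{"ax":0,"ay":0,"az":0,"x":0,"y":40,"z":0,"hand":-1},{"ax":0,"ay":0,"az":0,"x":0,"y":40,"z":0,"hand":-1}]'
python3 -m inch '[{"ax":0,"ay":0,"az":0,"x":0,"y":20,"z":0,"hand":-1},{"ax":0,"ay":0,"az":0,"x":0,"y":0,"z":0,"hand":-1},{"ax":0,"ay":0,"az":0,"x":0,"y":0,"z":0,"hand":-1}]'
python3 -c "
from h import *
to(484.2,56)
a=[read_camera(n)['img'] for n in('scene','top')]
a=[cv2.resize(a[0][130:290,170:330],(400,400)),cv2.resize(a[1][91:251,138:298],(400,400))]
cv2.imwrite('pics/c3.png',np.hstack(a)[:,:,::-1])"
```

```text
time: 2.33
eef_pos: [0.4832, 0.061, 0.122]
tcp_rot: [0.524, 0.477, -0.475, -0.522]
contact_force: [0.5, 0.4, -0.3]
opening: 1.002
time: 2.58
eef_pos: [0.4817, 0.0614, 0.1016]
tcp_rot: [-0.522, -0.475, 0.477, 0.524]
contact_force: [0.1, 1.0, 1.2]
opening: 0.997
pos [481.7  61.4 101.6] jaw 84.64 tilt axis [-0.003  0.    -1.   ] shift xyz [-5.1 -0.  -3. ] F [0.1 1.  1.2] op 0.997 q6 -1.56 t 2.5833
```

View pics/c3.png

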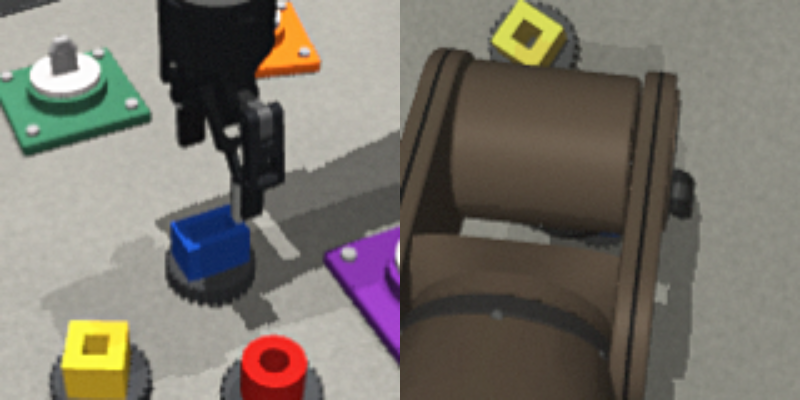

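The gripper stands above the blue hub, open along the hub's short direction. I'll shift a few millimetres, descend and grip.

```bash
python3 -m inch '[{"ax":0,"ay":0,"az":0,"x":-5,"y":20,"z":-3,"hand":-1},{"ax":0,"ay":0,"az":0,"x":0,"y":20,"z":0,"hand":-1},{"ax":0,"ay":0,"az":0,"x":0,"y":20,"z":0,"hand":-1},{"ax":0,"ay":0,"az":0,"x":0,"y":6,"z":0,"hand":-1},{"ax":0,"ay":0,"az":0,"x":0,"y":0,"z":0,"hand":-1}]'
python3 -c "
from h import *
to(484.2,57)"
```

```text
time: 3.1
eef_pos: [0.4852, 0.0558, 0.0367]
tcp_rot: [-0.523, -0.476, 0.476, 0.523]
contact_force: [-0.4, 0.0, 0.5]
opening: 1.001
pos [485.2  55.8  36.7] jaw 84.63 tilt axis [-0.  0. -1.] shift xyz [1.1 0.  1.1] F [-0.4  0.   0.5] op 1.001 q6 -1.57 t 3.1
```

```bash
python3 -m inch '[{"ax":0,"ay":0,"az":0,"x":1,"y":2,"z":1,"hand":0},{"ax":0,"ay":0,"az":0,"x":0,"y":0,"z":0,"hand":1},{"ax":0,"ay":0,"az":0,"x":0,"y":0,"z":0,"hand":1},{"ax":0,"ay":0,"az":0,"x":0,"y":0,"z":0,"hand":1},{"ax":0,"ay":0,"az":0,"x":0,"y":0,"z":0,"hand":1}]' 60
python3 -m inch '[{"ax":0,"ay":0,"az":0,"x":0,"y":0,"z":0,"hand":1},{"ax":0,"ay":0,"az":0,"x":0,"y":0,"z":0,"hand":1},{"ax":0,"ay":0,"az":0,"x":0,"y":0,"z":0,"hand":1},{"ax":0,"ay":0,"az":0,"x":0,"y":0,"z":0,"hand":1},{"ax":0,"ay":0,"az":0,"x":0,"y":0,"z":0,"hand":1}]'
python3 -c "
from h import *
to(484.2,57)"
```

```text
time: 3.52
eef_pos: [0.4853, 0.0567, 0.0357]
tcp_rot: [0.524, 0.477, -0.475, -0.522]
contact_force: [0.7, -0.9, -2.3]
opening: 0.389
time: 3.93
eef_pos: [0.4854, 0.0567, 0.0357]
tcp_rot: [0.523, 0.477, -0.475, -0.522]
contact_force: [-0.7, -0.3, 6.3]
opening: 0.39
pos [485.4  56.7  35.7] jaw 84.63 tilt axis [ 0.002 -0.    -1.   ] shift xyz [ 0.2 -0.   1.2] F [-0.7 -0.3  6.3] op 0.39 q6 -1.57 t 3.9333
```

```bash
python3 -m inch '[{"ax":0,"ay":0,"az":0,"x":0,"y":-10,"z":0,"hand":1},{"ax":0,"ay":0,"az":0,"x":0,"y":-25,"z":0,"hand":1},{"ax":0,"ay":0,"az":0,"x":0,"y":-30,"z":0,"hand":1},{"ax":0,"ay":0,"az":0,"x":0,"y":-30,"z":0,"hand":1},{"ax":0,"ay":0,"az":0,"x":0,"y":-15,"z":0,"hand":1}]'
python3 -m inch '[{"ax":0,"ay":0,"az":0,"x":-10,"y":0,"z":-1,"hand":1},{"ax":0,"ay":0,"az":0,"x":-25,"y":0,"z":-2.5,"hand":1},{"ax":0,"ay":0,"az":0,"x":-25,"y":0,"z":-2.5,"hand":1},{"ax":0,"ay":0,"az":0,"x":-25,"y":0,"z":-2.5,"hand":1},{"ax":0,"ay":0,"az":0,"x":-25,"y":0,"z":-2.5,"hand":1}]'
python3 -m inch '[{"ax":0,"ay":0,"az":0,"x":-25,"y":0,"z":-2.5,"hand":1},{"ax":0,"ay":0,"az":0,"x":-25,"y":0,"z":-2.5,"hand":1},{"ax":0,"ay":0,"az":0,"x":-15,"y":0,"z":-2.5,"hand":1},{"ax":0,"ay":0,"az":0,"x":-5,"y":0,"z":0,"hand":1},{"ax":0,"ay":0,"az":0,"x":0,"y":0,"z":0,"hand":1}]'
python3 -c "
from h import *
to(487.5,-215.5)
a=[read_camera(n)['img'] for n in('scene','top')]
a=[cv2.resize(a[0][60:220,130:290],(400,400)),cv2.resize(a[1][91:251,238:398],(400,400))]
cv2.imwrite('pics/c4.png',np.hstack(a)[:,:,::-1])"
```

```text
time: 4.35
eef_pos: [0.4851, 0.0568, 0.1477]
tcp_rot: [0.524, 0.477, -0.475, -0.522]
contact_force: [0.5, 0.6, -1.6]
opening: 0.383
time: 4.77
eef_pos: [0.4829, -0.0549, 0.1422]
tcp_rot: [-0.522, -0.475, 0.477, 0.524]
contact_force: [-0.1, -0.1, -1.5]
opening: 0.392
time: 5.18
eef_pos: [0.4843, -0.125, 0.1426]
tcp_rot: [-0.522, -0.475, 0.476, 0.525]
contact_force: [0.4, 0.3, -2.1]
opening: 0.388
pos [ 484.3 -125.   142.6] jaw 84.49 tilt axis [-0.003  0.001 -1.   ] shift xyz [-89.8  -0.1 -11.8] F [ 0.4  0.3 -2.1] op 0.388 q6 -1.93 t 5.1833
```

View pics/c4.png

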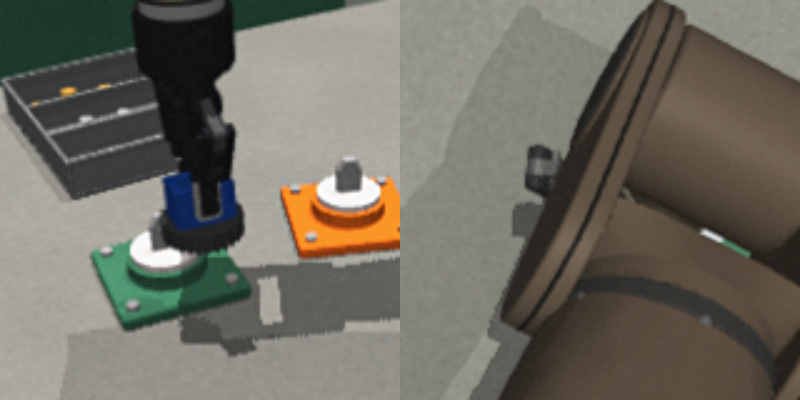

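The pulley hangs level in the jaws, with its underside about 107 mm up. Next I move over the spindle and compare the hub's corners with the scene camera to cancel its calibration bias.

```bash
python3 -m inch '[{"ax":0,"ay":0,"az":0,"x":-20,"y":0,"z":-3,"hand":1},{"ax":0,"ay":0,"az":0,"x":-25,"y":0,"z":-4,"hand":1},{"ax":0,"ay":0,"az":0,"x":-20,"y":0,"z":-3,"hand":1},{"ax":0,"ay":0,"az":0,"x":-12,"y":0,"z":-2,"hand":1},{"ax":0,"ay":0,"az":0,"x":-6,"y":0,"z":-1,"hand":1}]'
python3 -m inch '[{"ax":0,"ay":0,"az":0,"x":0,"y":0,"z":0,"hand":1},{"ax":0,"ay":0,"az":0,"x":0,"y":0,"z":0,"hand":1},{"ax":0,"ay":0,"az":0,"x":0,"y":0,"z":0,"hand":1}]'
cat > cmp.py <<'E'
from h import *
s=get_state();to(488.6,-215);c=read_camera("scene");im=c["img"];hsv=cv2.cvtColor(im,cv2.COLOR_RGB2HSV)
f=192/np.tan(np.radians(c["fov_y"]/2));K=np.array([[f,0,c["cx"]],[0,f,c["cy"]],[0,0,1]])
Ti=np.linalg.inv(c["T"]);rv=cv2.Rodrigues(Ti[:3,:3])[0]
def proj(P):return cv2.projectPoints(np.float64(P).reshape(-1,3),rv,Ti[:3,3],K,np.array(c["distortion"]))[0][:,0]
p=s["eef_pos"];a=np.radians(174.5);ex=np.array([np.cos(a),np.sin(a),0]);ey=np.array([-ex[1],ex[0],0])
o=p+[-.0011,0,-.0357]
C=[o+i*.026*ex+j*.017*ey+[0,0,z] for z in(.052,.018) for i in(-1,1) for j in(-1,1)]
q=proj(C);m=cv2.inRange(hsv,(100,120,30),(130,255,255));u,v=q.mean(0).astype(int)
w=np.zeros_like(m);w[v-30:v+30,u-30:u+30]=m[v-30:v+30,u-30:u+30]
ys,xs=np.where(w);print("pred",np.round(q-.0,1).tolist());print("pred col",q[:,0].min(),q[:,0].max(),"row",q[:,1].min(),q[:,1].max());print("obs col",xs.min()-.5,xs.max()+.5,"row",ys.min()-.5,ys.max()+.5)
th=np.linspace(0,2*np.pi,60)[:-1];rim=proj([o+[.036*np.cos(t),.036*np.sin(t),0] for t in th]);print("rim pred col",rim[:,0].min(),rim[:,0].max(),"row max",rim[:,1].max())
cr=im[v-40:v+40,u-40:u+40];b=cv2.resize(cr,(600,600),interpolation=2)
for x,y in q: cv2.circle(b,(int((x-u+40.5)*7.5),int((y-v+40.5)*7.5)),4,(255,255,0),-1)
for x,y in rim: cv2.circle(b,(int((x-u+40.5)*7.5),int((y-v+40.5)*7.5)),2,(255,0,0),-1)
print("per mm px: dx",proj([o+[.001,0,0]])[0]-proj([o])[0],"dy",proj([o+[0,.001,0]])[0]-proj([o])[0],"uv",u,v)
cv2.imwrite("pics/c5.png",b[:,:,::-1])
E
python3 cmp.py
```

```text
time: 5.7
eef_pos: [0.4909, -0.2083, 0.1441]
tcp_rot: [-0.523, -0.476, 0.476, 0.523]
contact_force: [0.8, 0.6, -2.0]
opening: 0.389
time: 5.95
eef_pos: [0.4906, -0.2068, 0.144]
tcp_rot: [-0.522, -0.476, 0.476, 0.523]
contact_force: [0.1, 0.4, -2.7]
opening: 0.392
pos [ 490.6 -206.8  144. ] jaw 84.68 tilt axis [-0.001  0.001 -1.   ] shift xyz [-8.4 -0.   1.2] F [ 0.1  0.4 -2.7] op 0.392 q6 -2.07 t 5.95
pred [[181.1, 121.0], [176.9, 114.6], [203.7, 115.9], [198.8, 109.8], [183.1, 134.5], [178.9, 127.9], [205.0, 129.3], [200.2, 123.0]]
pred col 176.92189177221337 204.98292364528345 row 109.8199242492327 134.51275301450235
obs col 177.5 205.5 row 113.5 135.5
rim pred col 177.16112798884967 208.1468979690793 row max 143.53377587951877
per mm px: dx [-0.3958621   0.11631892] dy [0.17010064 0.18507988] uv 190 121
```

View pics/c5.png

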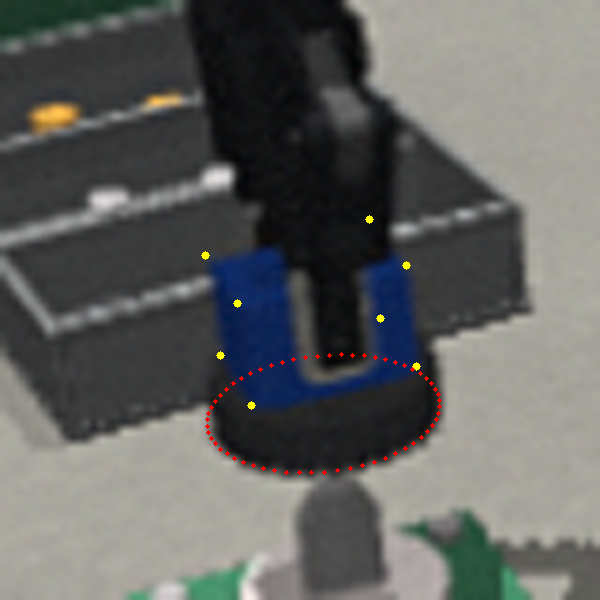

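Predicted and observed corners agree to about 0.5 px, so the scene view reads about 2.7 mm too far in +y. The corrected collar y is about -214.3, close to the two-camera mean. I'll aim the TCP at (488.7, -214.5).

```bash
python3 -m inch '[{"ax":0,"ay":0,"az":0,"x":-4,"y":0,"z":0.5,"hand":1},{"ax":0,"ay":0,"az":0,"x":-4,"y":0,"z":0.5,"hand":1},{"ax":0,"ay":0,"az":0,"x":0,"y":10,"z":0,"hand":1},{"ax":0,"ay":0,"az":0,"x":0,"y":7,"z":0,"hand":1},{"ax":0,"ay":0,"az":0,"x":0,"y":0,"z":0,"hand":1}]'
python3 -m inch '[{"ax":0,"ay":0,"az":0,"x":0,"y":0,"z":0,"hand":1},{"ax":0,"ay":0,"az":0,"x":0,"y":0,"z":0,"hand":1}]'
python3 -c "
from h import *
to(488.7,-214.5)
a=read_camera('scene')['img'][95:175,150:230];cv2.imwrite('pics/c6.png',cv2.resize(a,(600,600),interpolation=2)[:,:,::-1])"
```

```text
time: 6.42
eef_pos: [0.4876, -0.215, 0.1247]
tcp_rot: [-0.521, -0.476, 0.476, 0.525]
contact_force: [-1.3, 0.0, -2.6]
opening: 0.387
time: 6.58
eef_pos: [0.489, -0.2158, 0.127]
tcp_rot: [-0.523, -0.476, 0.476, 0.523]
contact_force: [-0.4, 0.2, -2.4]
opening: 0.383
pos [ 489.  -215.8  127. ] jaw 84.63 tilt axis [-0.001  0.    -1.   ] shift xyz [1.2 0.  0.4] F [-0.4  0.2 -2.4] op 0.383 q6 -2.08 t 6.5833
```

View pics/c6.png

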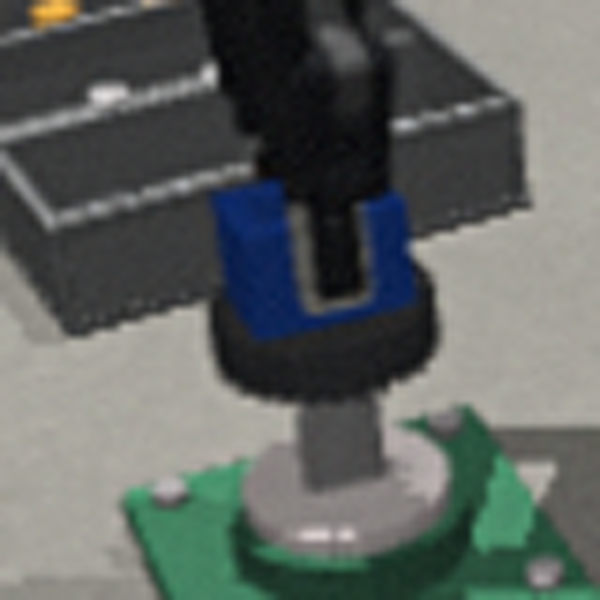

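The pulley is right above the tang, with the hub edge nearly parallel to the tang's foot (rows 303–338 against 470–492). I'll lower it and watch the force.

```bash
python3 -m inch '[{"ax":0,"ay":0.02,"az":0,"x":1.2,"y":4,"z":0.4,"hand":1},{"ax":0,"ay":0.01,"az":0,"x":0,"y":4,"z":0,"hand":1},{"ax":0,"ay":0,"az":0,"x":0,"y":4,"z":0,"hand":1},{"ax":0,"ay":0,"az":0,"x":0,"y":4,"z":0,"hand":1},{"ax":0,"ay":0,"az":0,"x":0,"y":3,"z":0,"hand":1}]'
python3 -c "
from h import *
to(488.7,-214.5)"
```

```text
time: 7.05
eef_pos: [0.4886, -0.2144, 0.1076]
tcp_rot: [-0.53, -0.468, 0.468, 0.53]
contact_force: [-0.1, 0.8, -2.3]
opening: 0.384
pos [ 488.6 -214.4  107.6] jaw 82.91 tilt axis [-0.001  0.    -1.   ] shift xyz [-0.  -0.  -0.2] F [-0.1  0.8 -2.3] op 0.384 q6 -2.05 t 7.05
```

```bash
python3 -m inch '[{"ax":0,"ay":0,"az":0,"x":0,"y":4,"z":0,"hand":1},{"ax":0,"ay":0,"az":0,"x":0,"y":4,"z":0,"hand":1},{"ax":0,"ay":0,"az":0,"x":0,"y":4,"z":0,"hand":1},{"ax":0,"ay":0,"az":0,"x":0,"y":2,"z":0,"hand":1},{"ax":0,"ay":0,"az":0,"x":0,"y":0,"z":0,"hand":1}]'
python3 -c "
from h import *
to(488.7,-214.5)"
```

```text
time: 7.47
eef_pos: [0.4884, -0.2144, 0.0935]
tcp_rot: [-0.53, -0.468, 0.468, 0.53]
contact_force: [0.3, 0.2, -1.7]
opening: 0.389
pos [ 488.4 -214.4   93.5] jaw 82.91 tilt axis [-0.001  0.001 -1.   ] shift xyz [-0.1 -0.  -0.3] F [ 0.3  0.2 -1.7] op 0.389 q6 -2.05 t 7.4667
```

```bash
python3 -m inch '[{"ax":0,"ay":0,"az":0,"x":0,"y":4,"z":0,"hand":1},{"ax":0,"ay":0,"az":0,"x":0,"y":4,"z":0,"hand":1},{"ax":0,"ay":0,"az":0,"x":0,"y":4,"z":0,"hand":1},{"ax":0,"ay":0,"az":0,"x":0,"y":2,"z":0,"hand":1},{"ax":0,"ay":0,"az":0,"x":0,"y":0,"z":0,"hand":1}]'
python3 -m inch '[{"ax":0,"ay":0,"az":0,"x":0,"y":2,"z":0,"hand":1},{"ax":0,"ay":0,"az":0,"x":0,"y":1.5,"z":0,"hand":1},{"ax":0,"ay":0,"az":0,"x":0,"y":0,"z":0,"hand":1}]'
python3 -c "
from h import *
to(488.7,-214.5)"
```

```text
time: 7.88
eef_pos: [0.4883, -0.2143, 0.0795]
tcp_rot: [-0.529, -0.468, 0.468, 0.531]
contact_force: [0.7, 1.0, -2.5]
opening: 0.383
time: 8.13
eef_pos: [0.4887, -0.2146, 0.0766]
tcp_rot: [-0.53, -0.468, 0.468, 0.53]
contact_force: [-0.7, 0.4, -2.9]
opening: 0.389
pos [ 488.7 -214.6   76.6] jaw 82.9 tilt axis [-0.  0. -1.] shift xyz [ 0.1  0.  -0. ] F [-0.7  0.4 -2.9] op 0.389 q6 -2.05 t 8.1333
```

Under 1 mm remains and there is no jam. I'll press lightly, then let go.

```bash
python3 -m inch '[{"ax":0,"ay":0,"az":0,"x":0,"y":1,"z":0,"hand":1},{"ax":0,"ay":0,"az":0,"x":0,"y":0.5,"z":0,"hand":1},{"ax":0,"ay":0,"az":0,"x":0,"y":0,"z":0,"hand":1}]'
python3 -c "
from h import *
to(488.7,-214.5)"
```

```text
time: 8.38
eef_pos: [0.4889, -0.2148, 0.0758]
tcp_rot: [0.53, 0.468, -0.468, -0.53]
contact_force: [-1.2, 1.1, -0.1]
opening: 0.388
pos [ 488.9 -214.8   75.8] jaw 82.91 tilt axis [ 0. -0. -1.] shift xyz [ 0.2 -0.   0.3] F [-1.2  1.1 -0.1] op 0.388 q6 -2.05 t 8.3833
```

The weight is now carried by the collar (force -2.9 → -0.1 N), so I release and withdraw.

```bash
python3 -m inch '[{"ax":0,"ay":0,"az":0,"x":0,"y":0,"z":0,"hand":0},{"ax":0,"ay":0,"az":0,"x":0,"y":0,"z":0,"hand":-0.4},{"ax":0,"ay":0,"az":0,"x":0,"y":0,"z":0,"hand":-1},{"ax":0,"ay":0,"az":0,"x":0,"y":0,"z":0,"hand":-1},{"ax":0,"ay":0,"az":0,"x":0,"y":0,"z":0,"hand":-1}]'
python3 -m inch '[{"ax":0,"ay":0,"az":0,"x":0,"y":-5,"z":0,"hand":-1},{"ax":0,"ay":0,"az":0,"x":0,"y":-20,"z":0,"hand":-1},{"ax":0,"ay":0,"az":0,"x":0,"y":-35,"z":0,"hand":-1},{"ax":0,"ay":0,"az":0,"x":0,"y":-35,"z":0,"hand":-1},{"ax":0,"ay":0,"az":0,"x":0,"y":-35,"z":0,"hand":-1}]'
python3 -m inch '[{"ax":0,"ay":0,"az":0,"x":30,"y":-10,"z":0,"hand":-1},{"ax":0,"ay":0,"az":0,"x":35,"y":0,"z":0,"hand":-1},{"ax":0,"ay":0,"az":0,"x":35,"y":0,"z":0,"hand":-1},{"ax":0,"ay":0,"az":0,"x":35,"y":0,"z":0,"hand":-1},{"ax":0,"ay":0,"az":0,"x":35,"y":0,"z":0,"hand":-1}]'
python3 -m inch '[{"ax":0,"ay":0,"az":0,"x":30,"y":0,"z":0,"hand":-1},{"ax":0,"ay":0,"az":0,"x":20,"y":0,"z":0,"hand":-1},{"ax":0,"ay":0,"az":0,"x":0,"y":0,"z":0,"hand":-1},{"ax":0,"ay":0,"az":0,"x":0,"y":0,"z":0,"hand":-1}]'
python3 - <<'E'
from h import *
cs={n:read_camera(n) for n in("scene","top")}
for n,(u,v) in(("scene",(193,150)),("top",(357,174))):
    c=cs[n];hsv=cv2.cvtColor(c["img"],cv2.COLOR_RGB2HSV)
    m=cv2.inRange(hsv,(100,120,145 if n=="top" else 200),(130,255,255));w=np.zeros_like(m);w[v-40:v+40,u-40:u+40]=m[v-40:v+40,u-40:u+40]
    print(n,w.sum()//255,rect(c,w,.092) if w.any() else "")
a,b=cs["scene"]["img"],cs["top"]["img"]
cv2.imwrite("pics/c7.png",np.hstack([cv2.resize(a[100:200,145:245],(400,400)),cv2.resize(b[124:224,307:407],(400,400))])[:,:,::-1])
E
```

```text
time: 8.8
eef_pos: [0.489, -0.2148, 0.0755]
tcp_rot: [0.53, 0.468, -0.468, -0.53]
contact_force: [0.2, -0.3, 0.2]
opening: 0.995
time: 9.22
eef_pos: [0.4885, -0.2144, 0.2068]
tcp_rot: [-0.53, -0.468, 0.468, 0.53]
contact_force: [-0.4, -0.7, 0.6]
opening: 0.998
time: 9.63
eef_pos: [0.5098, -0.0445, 0.2161]
tcp_rot: [0.53, 0.468, -0.468, -0.53]
contact_force: [-0.1, 0.1, -0.3]
opening: 1.003
time: 9.97
eef_pos: [0.516, 0.0044, 0.2157]
tcp_rot: [0.53, 0.469, -0.469, -0.529]
contact_force: [0.4, 0.4, 0.4]
opening: 0.999
scene 88 (array([ 488.2, -210.9]), array([32.8, 50.7]), 172.9)
top 337 (array([ 488.2, -215.6]), array([34.3, 52.1]), 173.1)
```

View pics/c7.png

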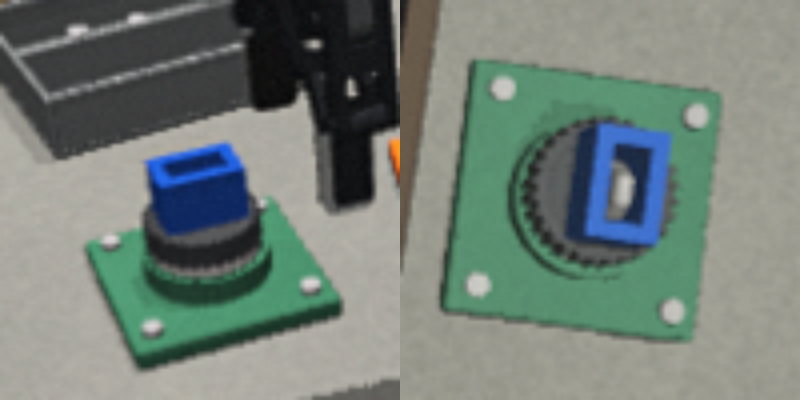

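The picture shows the pulley upright on the green collar with the tang inside the slot. The hub measures 52.1 x 34.3 mm at z = 92 mm, so it is fully down.

```bash
python3 -c "
from plant import *
s=get_state();print(s['time'],abs(s['dq']).max());print(sign_off())"
```

```text
10.0667 0.017979315206724692
the job is handed in; nothing more can be done
None
```

I gripped the blue-hubbed pulley by its long flat sides and carried it over the green spindle. I turned it about 2° to line up with the tang, lowered it in hand until the collar took its weight, then let go and withdrew. The job was handed in at about 10 s, well inside the 42 s limit.

**Last checks:**
- **Fully down:** in the top view the hub measures 52.1 x 34.3 mm on the plane 92 mm above the counter, which matches a pulley resting on the collar. The upward force step when it touched the collar agrees.
- **Angle:** the slot lies at 173°, and the green base, which the tang appeared parallel to, at about 173.6°.
- **Centring:** the pulley is within about 2.5 mm of the collar centre in either camera's own frame.
- **Gripper:** it was open and clear of everything.
- **Other pulleys:** I did not re-measure the red and yellow ones at the end. The arm made no contact near them.

**Disagreements:**
- The two cameras differ by 4–6 mm in y. I compared the scene camera with the held hub, found it read about 2.7 mm off, and aimed between the two.
- An early rough reading of the tang's foot gave 167° from only about 10 pixels. I gave it little weight, and the pulley went down without any jam.

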